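# Lock the equipment-box cover with a quarter-turn stud

## Task

Fasten the cover of the low metal equipment box: take the stud with the flat wing grip out of the wooden block, line its cross foot up with the middle of the oblong slot in the cover and put it in until its flange sits flush on the cover, then give it a quarter turn so that the wing stands square across the slot and the foot locks underneath, and let go. Leave the round-knobbed plug in the block.

Things in the scene. Friction and masses are not known exactly. Their poses are not given: they have to be found in the camera images.
- wing_stud: Loose steel stud (mm), 90 g, upright in the block. Flange 50 across, 5 thick; on it a flat upright wing grip 48 long (its x), 12 thick (y), 34 tall. Below, a round shank (14 across, 16 long) ends in a cross foot 50 long (x, parallel to the wing), 16 wide, 8 thick. Origin: on the axis, in the flange's underside; wing 5 to 39 mm above it, foot 16 to 24 mm below. z up.
- slot (a point): Centre of the oblong slot (65 x 29 mm) in the flat 8 thick cover (150 x 125) of the fixed hollow steel box, at the cover's top face, 70 above the bench; x along the slot, z up. The foot passes only with the wing along the slot (within 15 degrees, either way round); flange down, the foot hangs 8 clear below the cover and turns freely either way. A 23 round hole 52 away at -y is not used.
- round_plug: Loose steel plug with the same 50 mm flange but a round knob, 34 mm across, and no cross foot; it stands in the block's other pocket, 80 mm from the stud. Origin: on the axis, in the flange's underside; top 36 mm above that. Not needed; stays in the block.
- storage_block: Fixed plywood block, 150 (x) x 64 (y) x 28 mm; origin at the centre of its underside. Two oblong pockets, 65 (x) x 29 mm, at x = -40 and +40 mm, hold stud and plug (either in either), flanges resting on its top; they lift straight out.
Not all that is in view belongs to the job. Leave any purple look-alike of the wing_stud alone.

How it is judged:
On the way:
1. the stud's foot has gone through the slot, wing lengthwise (horizontal distance between wing_stud and slot below 0.012 m and z of wing_stud in the frame of slot below 0.008 m and angle between the x axis of wing_stud and the x axis of slot, either way round below 0.4 rad), for 0.1 s.
At the end, for the whole second after the job is handed in: The wing stud sits upright in the slot, its axis within 12 mm of the slot's centre, its flange flush on the cover (within 4 mm), its wing and foot within about 21 degrees of square across the slot (either way round), at rest and released; the round plug is still in the block (horizontal distance between wing_stud and slot below 0.012 m and z of wing_stud in the frame of slot between -0.004 and 0.004 m and angle between the x axis of wing_stud and the x axis of slot, either way round above 1.2 rad and angle between wing_stud's own z axis and vertical below 0.1 rad and linear speed of wing_stud below 0.02 m/s); the robot touches nothing.
It fails at once if the round plug is disturbed (moved more than 25 mm) (distance of round_plug from where it was at the start of the episode above 0.025 m).
It also fails if it takes over 45 s, if anything falls off the work surface, if the arm or the gripper's body presses on something with over 40 N, if the wrist force passes 120 N, or if a joint passes its speed limit or range.

## Robot

A 6-joint arm with a two-finger parallel gripper is mounted at the origin on a cart in front of the work surface, level with it; the furniture and walls round the work are solid. World frame = base frame: x ahead of the robot, y to its left, z up, the work surface at z = 0. Lengths are in m, angles in rad, forces in N, time in s.
With the tool pointing down it reaches from about 0.325 to 0.75 m from the base axis. Payload 7.6 kg.
Tool frame: the origin (TCP) lies at the centre of the arm's flange, where the gripper is bolted on; the fingertips stand 173 mm ahead of it and the grasp point (between the pads) lies 155 mm ahead of it (manip.tcp_to_tips is the distance from the TCP to the fingertips, in m); z points along the fingers, y is the line along which they close (so a half turn about z gives the same grasp; the last joint's range is limited). The gripper opens to 85 mm and grips with 20 to 120 N. Pads are 22 mm wide; open, the fingers measure 114 mm over their backs; the gripper's body (76 mm by 85 mm) begins 54 mm behind the grasp point. The pads swing forward as they close: fully open they stand 13 mm farther back than shut.
Start: joints at [1.084, 0.052, 1.401, -0, 1.689, -0.07], TCP at [0.213, 0.48, 0.405] pointing down, gripper open.
Joint ranges: [-2.9, 2.9], [-0.91, 2.17], [0.12, 2.37], [-1.06, 4.2], [0.26, 2.73], [-2.93, 2.93]. Speed limits (rad/s): [2.57, 2.57, 3.01, 3.14, 3.14, 3.14].

## Interface

Orientations are given as a unit quaternion [w, x, y, z].
In Python, from cell import manip gives the robot as it stands.
- The arm moves only by the tool move_arm, never from a script. Its argument "steps" is a list of rows, each a list of 3 entries, a list of its own where there are three numbers: the shift along the tool's x, y, z in mm, then the turn about the tool's z in degrees, then the closure in counts, from 0 (fully open) to 255 (shut). In form: [[[x, y, z], roll, fingers], ...]. A call has 1 to 20 rows; each row shifts and turns the commanded pose from where the row before left it, along the tool's axes as they then stand; what a row does not reach is not made up. A row lasts 1/8 s, in which the tool goes at most 62.5 mm and 10.7 degrees, less where a joint would pass 70% of its speed; a pose out of reach is approached as far as the arm can. A call with a gripper value outside its range is refused whole. The fingers move at their own pace and stop on an object; the grip force is fixed at half the most. Time passes only in rows, so rows that do not move let the fingers close. It gives the time, the measured TCP pose, the force, the opening and the grip force at its end, in the units of the state.
- manip.observe(): the state, without advancing time (a new reading comes with each control period).
- manip.camera(name): name is "scene" or "top" or "wrist"; returns the picture (400x640x3 uint8, red, green, blue); there is no depth.
- manip.camera_info(name): a dict with "fx", "fy", "cx", "cy" (pixels), "R" (3x3) and "t" (3): a world point X has camera coordinates R X + t; the wrist camera has in their place "mount" (4x4, takes a point from camera to tool coordinates, whose origin is the TCP and whose axes are the flange's). Camera axes: x right, y down, z forward; pixel columns grow to the right and rows downward; lengths in m; the calibration is good to about 2 mm. The wrist camera is an equidistant fisheye: a pixel r from the principal point sees the ray r / f radians off the axis. A picture is of the moment at which its call begins: read the wrist's pose just before it. camera_info takes no time and is no camera call.
- manip.close_job(): hands the job in; it is judged then, once.
Trained networks look in the newest picture that a camera, given by its name, has taken for a name from the list of things; names that differ only in an ending like _2 or _b are one class to them, and where a whole thing is asked for, a point or a joint stands for the part that bears it (a point fixed in the world has none). Each returns a list of dicts, best first, with "conf" (0 to 1); they miss things now and then, are a little off and sometimes report something else, mostly with a low value. They report only what shows in the picture. A call takes as long as a camera call. They do not tell look-alikes from the thing itself.
- manip.trace(camera, thing): "region" (400x640 bool, what is visible of it) and "bbox" ([left, top, right, bottom] in pixels, round what is visible of it).
The state is a dict: "time": time; "qpos": joint angles; "qvel": joint speeds; "joint_torque": joint torques, N m; "tcp_pos": TCP position; "eef_rot": TCP orientation; "force": force on the tool from outside, world axes, zero at the start; "wrist_torque": the same for the moment, N m; "opening": opening from 0.0 (shut) to 1.0 (fully open); "grasp_force": force on a finger pad.
Only numpy, scipy, OpenCV 4.12 (cv2) and the standard library are available. Lean on these libraries where they do the work, as an engineer would, in place of code of your own. Each camera call takes 0.05 s, during which the arm holds its last target. There are 200 camera calls.

## Working session

There is one attempt and no reset: what is moved stays moved. The work goes in short steps, Python scripts to look and compute and a tool call to move; the robot and the scene stay as the last step left them, time stands still between calls to the robot, and variables do not carry over. Pictures are saved under pics/ and viewed, at most 10 in all, crops included, and the job is handed in when it is done.

Besides the shell and the picture viewer there is one more tool, called after "Request:" in YAML: its name, and indented under it one key for each argument. move_arm: Moves the arm, as the interface text tells. Its arguments: {"type":"object","properties":{"steps":{"type":"array"}},"required":["steps"]}

```bash
mkdir -p pics; cat > h.py <<'E'
import numpy as np,cv2
from cell import manip
def ray(cam,px):
    i=manip.camera_info(cam);R=np.array(i['R']);t=np.array(i['t'])
    d=R.T@np.array([(px[0]-i['cx'])/i['fx'],(px[1]-i['cy'])/i['fy'],1.]);return -R.T@t,d
def atz(cam,px,z):
    o,d=ray(cam,px);return o+d*(z-o[2])/d[2]
def proj(cam,X):
    i=manip.camera_info(cam);c=np.array(i['R'])@np.array(X)+np.array(i['t']);return [i['fx']*c[0]/c[2]+i['cx'],i['fy']*c[1]/c[2]+i['cy']]
def save(n,im): cv2.imwrite('pics/'+n,im[:,:,::-1])
E
python3 - <<'E'
from h import *
for c in ['top','scene']:
    im=manip.camera(c);save(c+'0.png',im)
    for n in ['wing_stud','round_plug','storage_block','slot']:
        for r in manip.trace(c,n):
            m=r['region'];print(c,n,round(r['conf'],2),r['bbox'],m.sum(),cv2.minAreaRect(np.argwhere(m)[:,::-1].astype(np.float32)))
s=manip.observe();print(s['time'],s['tcp_pos'],s['eef_rot'],manip.tcp_to_tips)
print(manip.camera_info('top'),manip.camera_info('wrist'))
E
```

```text
top wing_stud 0.72 [408.6, 153.8, 429.5, 179.3] 394 ((418.5688781738281, 163.2293701171875), (21.64687728881836, 20.689048767089844), 73.3007583618164)
top wing_stud 0.66 [216.5, 216.4, 245.0, 241.1] 458 ((228.3076934814453, 229.0384521484375), (23.297405242919922, 23.020057678222656), 33.690067291259766)
top round_plug 0.57 [252.5, 203.9, 277.8, 226.3] 330 ((263.5, 215.5), (21.0, 21.0), 90.0)
top storage_block 0.73 [211.4, 196.1, 284.5, 251.0] 833 ((246.26710510253906, 222.78765869140625), (29.793811798095703, 68.02920532226562), 65.55604553222656)
top slot 0.92 [308.9, 166.8, 374.4, 237.6] 4004 ((339.8485107421875, 199.7173309326172), (70.3477783203125, 58.74241256713867), 84.64418029785156)
scene wing_stud 0.87 [240.0, 169.3, 260.1, 194.2] 292 ((248.51837158203125, 183.39450073242188), (24.807703018188477, 16.091482162475586), 73.3007583618164)
scene wing_stud 0.56 [413.7, 248.9, 441.3, 281.8] 740 ((425.5058288574219, 264.9066162109375), (27.695959091186523, 33.43476486206055), 3.5763344764709473)
scene round_plug 0.87 [267.2, 185.1, 287.7, 205.2] 321 ((276.0, 194.0), (20.0, 20.0)
[... 481 characters left out ...]
 315.246902746735, 'cy': 199.90752553411025, 'R': array([[ 0.007776  , -0.99996592,  0.002773  ],
       [-0.99498492, -0.00801375, -0.09970348],
       [ 0.0997223 , -0.0019838 , -0.99501333]]), 't': array([0.13451121, 0.51154453, 1.02342536])} {'fx': 309.70691628693146, 'fy': 309.70691628693146, 'cx': 320.07086237273705, 'cy': 201.0295474277562, 'mount': array([[-7.60286493e-04, -9.47382131e-01, -3.20103921e-01,
         8.24071277e-02],
       [ 9.99999482e-01, -9.37017388e-04,  3.98081444e-04,
        -4.61828622e-04],
       [-6.77078187e-04, -3.20103453e-01,  9.47382352e-01,
         2.95328800e-02],
       [ 0.00000000e+00,  0.00000000e+00,  0.00000000e+00,
         1.00000000e+00]])}
```

```bash
python3 - <<'E'
import cv2
a=cv2.imread('pics/top0.png')[130:280,190:450];b=cv2.imread('pics/scene0.png')[150:300,210:470]
cv2.imwrite('pics/c0.png',cv2.resize(cv2.vconcat([a,b]),None,fx=2,fy=2,interpolation=2))
E
```

```text
(no output)
```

View pics/top0.png

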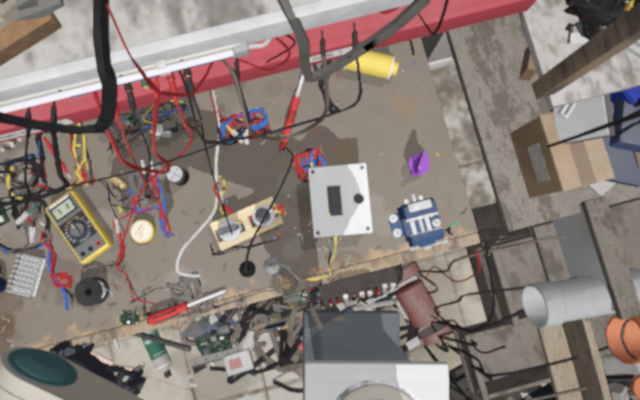

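View pics/c0.png

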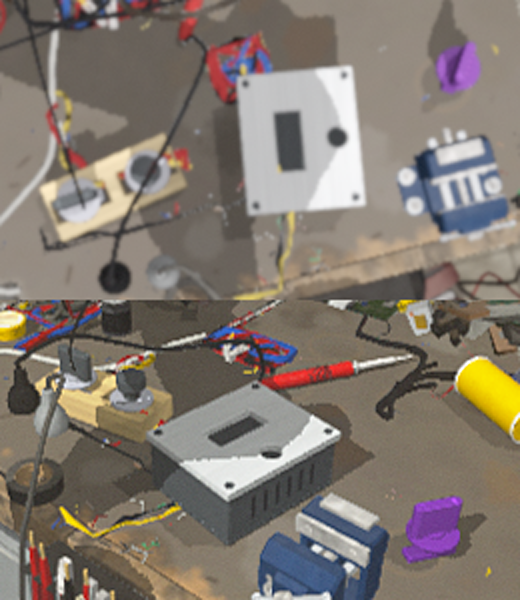

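Candidates in the top picture: the steel wing in the block's left pocket at (229,229), the round knob at (263,215) and the purple look-alike at (418,163). I choose (229,229): the crop shows an upright wing there. The slot is at about (335,200), with its length roughly vertical in the image.

```bash
python3 - <<'E'
from h import *
im=cv2.imread('pics/top0.png');g=cv2.cvtColor(im,cv2.COLOR_BGR2GRAY)
m=np.zeros_like(g);m[180:220,322:350]=(g[180:220,322:350]<110)*255
p=np.argwhere(m)[:,::-1].astype(np.float32);r=cv2.minAreaRect(p);print('slot px',r)
W=np.array([atz('top',q,.07) for q in cv2.boxPoints(r)]);print(W.round(4),W.mean(0))
print('hole',atz('top',(358.5,198.5),.07))
print('stud',atz('top',(228.5,229),.035),atz('scene',(248.5,183),.05),'plug',atz('top',(263.5,215.5),.045),atz('scene',(276,194),.045))
s=manip.observe();im=manip.camera('wrist');save('w0.png',im)
print([(r['conf'],r['bbox']) for r in manip.trace('wrist','wing_stud')])
E
```

```text
slot px ((334.1573791503906, 200.20303344726562), (28.356327056884766, 11.969504356384277), 85.91438293457031)
[[0.5352 0.1132 0.07  ]
 [0.5373 0.0876 0.07  ]
 [0.4763 0.0831 0.07  ]
 [0.4743 0.1086 0.07  ]] [0.50577377 0.09810901 0.07      ]
hole [0.50977273 0.04590485 0.07      ]
stud [0.4435275 0.3292391 0.035    ] [0.44094269 0.32043256 0.05      ] plug [0.47328011 0.25160887 0.045     ] [0.47358806 0.25080744 0.045     ]
[(0.7, [275.5, 329.4, 307.0, 351.7])]
```

Request:
move_arm:
  steps:
    - [[-34,-6,13],0,0]
    - [[-34,-6,13],0,0]
    - [[-34,-6,13],0,0]
    - [[-34,-6,13],0,0]
    - [[-34,-6,13],0,0]
    - [[-34,-6,13],0,0]
    - [[-34,-6,13],0,0]
    - [[-34,-6,13],0,0]
    - [[0,0,0],9,0]
    - [[0,0,0],9,0]
    - [[0,0,0],9,0]
    - [[0,0,0],9,0]
    - [[0,0,0],8,0]
    - [[0,0,0],0,0]
    - [[0,0,0],0,0]

```text
time: 2.48
tcp_pos: [0.4418, 0.3261, 0.3007]
eef_rot: [-0.0, 0.557, 0.83, 0.0]
force: [-0.2, 0.3, 0.8]
opening: 1.0
grasp_force: 0.0
```

```bash
cat >> h.py <<'E'
from scipy.spatial.transform import Rotation as Ro
def pose(s): return Ro.from_quat(np.r_[s['eef_rot'][1:],s['eef_rot'][0]]).as_matrix(),np.array(s['tcp_pos'])
def watz(s,px,z):
    i=manip.camera_info('wrist');M=np.array(i['mount']);R,p=pose(s)
    v=np.array([px[0]-i['cx'],px[1]-i['cy']]);r=np.hypot(*v);th=r/i['fx']
    d=np.r_[v/max(r,1e-9)*np.sin(th),np.cos(th)];o=R@M[:3,3]+p;d=R@M[:3,:3]@d
    return o+d*(z-o[2])/d[2]
def wproj(s,X):
    i=manip.camera_info('wrist');M=np.array(i['mount']);R,p=pose(s)
    c=M[:3,:3].T@(R.T@(np.array(X)-p)-M[:3,3]);th=np.arctan2(np.hypot(c[0],c[1]),c[2]);n=c[:2]/np.hypot(c[0],c[1]);return [i['cx'],i['cy']]+n*th*i['fx']
E
python3 - <<'E'
from h import *
s=manip.observe();im=manip.camera('wrist');save('w1.png',im)
R,p=pose(s);print(s['time'],p,R.round(3),wproj(s,[.443,.326,.028]))
for n in ['wing_stud','round_plug','storage_block']:
  for r in manip.trace('wrist',n):
    print(n,r['conf'],r['bbox'],r['region'].sum(),cv2.minAreaRect(np.argwhere(r['region'])[:,::-1].astype(np.float32)))
cv2.imwrite('pics/w1c.png',cv2.resize(im[60:380,150:490,::-1],None,fx=1.8,fy=1.8)[:600])
E
```

```text
2.475 [0.44180238 0.32606706 0.30072657] [[-0.379  0.925  0.   ]
 [ 0.925  0.379  0.   ]
 [ 0.     0.    -1.   ]] [321.66189102 201.70318029]
wing_stud 0.57 [293.3, 162.6, 352.0, 244.8] 3114 ((322.591796875, 202.5219268798828), (65.42799377441406, 64.85222625732422), 47.121097564697266)
round_plug 0.71 [297.3, 263.1, 351.2, 320.1] 2095 ((322.5, 290.0), (58.0, 53.0), 90.0)
storage_block 0.64 [275.9, 150.5, 360.7, 311.5] 5450 ((320.31134033203125, 231.1512451171875), (158.36923217773438, 80.11961364746094), 88.15238952636719)
```

View pics/w1c.png

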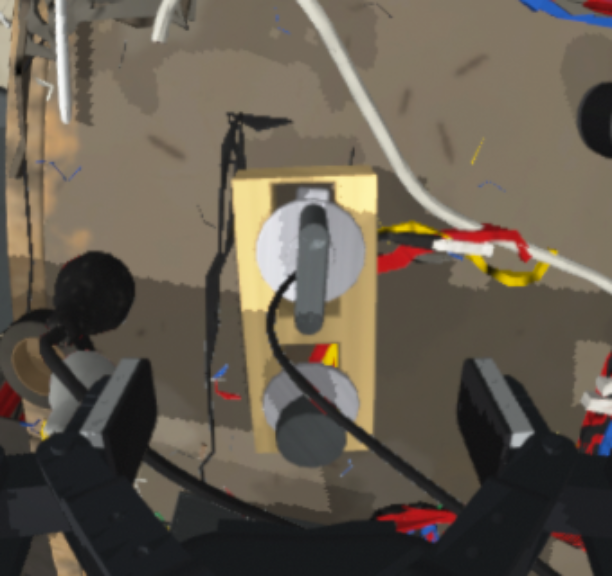

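The wrist crop shows the wing running lengthwise in the block. Its top face goes from crop (315,232) to (310,325), with the flange centred at about (310,251). The round knob is below it at (310,430).

```bash
python3 - <<'E'
from h import *
s=manip.observe();f=lambda x,y:(150+x/1.8,60+y/1.8)
R,p=pose(s)
a=watz(s,f(315,230),.067);b=watz(s,f(310.5,326),.067);fl=watz(s,f(310.5,251),.033)
for n,q in [('a',a),('b',b),('mid',(a+b)/2),('fl',fl)]: print(n,q.round(4),(R.T@(q-p)).round(4))
print(np.linalg.norm(a-b),np.degrees(np.arctan2(*(R.T@(b-a))[1::-1])))
for q in [(238,180),(375,175),(378,395),(255,450)]: print((R.T@(watz(s,f(*q),.028)-p)).round(4))
E
```

```text
a [0.4361 0.3484 0.067 ] [0.0228 0.0032 0.2337]
b [0.4499 0.3102 0.067 ] [-0.0178  0.0015  0.2337]
mid [0.443  0.3293 0.067 ] [0.0025 0.0023 0.2337]
fl [0.4422 0.3296 0.033 ] [0.0031 0.0017 0.2677]
0.04059723186645215 -177.68996736634625
[ 0.0348 -0.0306  0.2727]
[0.037  0.0304 0.2727]
[-0.0773  0.037   0.2727]
[-0.1139 -0.0285  0.2727]
```

Request:
move_arm:
  steps:
    - [[3,2,15],2,0]
    - [[0,0,25],0,0]
    - [[0,0,25],0,0]
    - [[0,0,15],0,0]
    - [[0,0,10],0,0]
    - [[0,0,0],0,0]
    - [[0,0,0],0,255]
    - [[0,0,0],0,255]
    - [[0,0,0],0,255]
    - [[0,0,0],0,255]
    - [[0,0,0],0,255]
    - [[0,0,0],0,255]
    - [[0,0,0],0,255]
    - [[0,0,0],0,255]

```text
time: 4.42
tcp_pos: [0.4426, 0.3297, 0.211]
eef_rot: [0.0, 0.573, 0.82, 0.0]
force: [-0.4, 0.0, 3.7]
opening: 0.13
grasp_force: 59.0
```

Request:
move_arm:
  steps:
    - [[0,0,-15],0,255]
    - [[0,0,-25],0,255]
    - [[0,0,-30],0,255]
    - [[0,0,-30],0,255]
    - [[0,0,-10],0,255]
    - [[-34,8,0],0,255]
    - [[-34,8,0],0,255]
    - [[-34,8,0],0,255]
    - [[-34,8,0],0,255]
    - [[-34,8,0],0,255]
    - [[-34,8,0],0,255]
    - [[-34,8,0],0,255]
    - [[-32,7,0],0,255]

```text
time: 6.05
tcp_pos: [0.5949, 0.0966, 0.3195]
eef_rot: [-0.001, 0.573, 0.82, -0.001]
force: [0.3, -0.3, -0.4]
opening: 0.124
grasp_force: 58.5
```

Request:
move_arm:
  steps:
    - [[0,0,0],-10,255]
    - [[0,0,0],-10,255]
    - [[0,0,0],-10,255]
    - [[0,0,0],-10,255]
    - [[0,0,0],-10,255]
    - [[0,0,0],-10,255]
    - [[0,0,0],-10,255]
    - [[0,0,0],-4,255]
    - [[0,0,0],0,255]
    - [[0,0,0],0,255]

```text
time: 7.3
tcp_pos: [0.5945, 0.0977, 0.3201]
eef_rot: [-0.0, -0.035, 0.999, -0.0]
force: [-0.1, -0.5, -1.1]
opening: 0.13
grasp_force: 58.6
```

```bash
python3 - <<'E'
from h import *
s=manip.observe();im=manip.camera('wrist');save('w2.png',im)
R,p=pose(s);print(s['time'],p,np.degrees(np.arctan2(R[1,0],R[0,0])),s['opening'],wproj(s,[.506,.098,.07]))
cv2.imwrite('pics/w2c.png',cv2.resize(im[0:300,120:520,::-1],None,fx=2,fy=2,interpolation=2))
E
```

```text
7.3 [0.59447893 0.09772723 0.32014613] -175.96429442565056 0.12997213122352516 [329.78716168  92.51535644]
```

View pics/w2c.png

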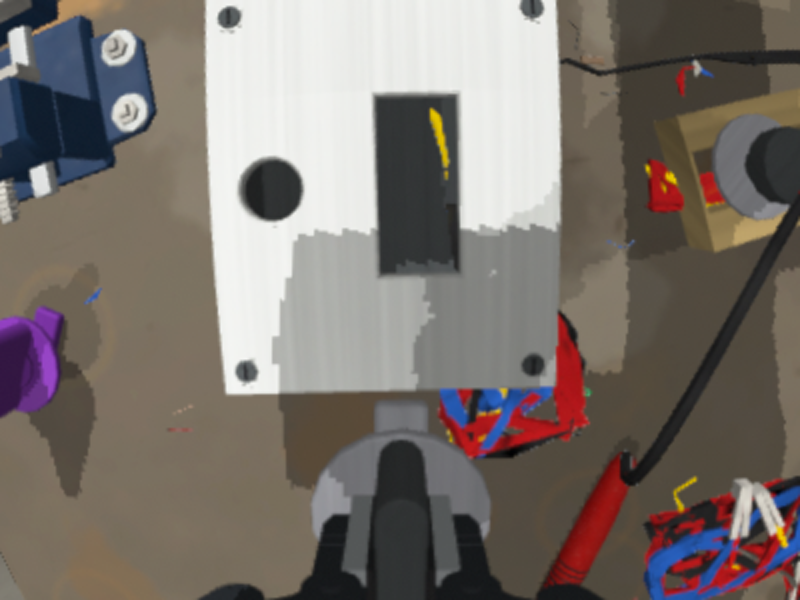

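The slot's corners are at crop (374,94), (459,93), (461,275) and (379,277). The stud hangs straight in the grip, with its foot tip at (401,402) and its flange centred at column 401.

```bash
python3 - <<'E'
from h import *
s=manip.observe();f=lambda x,y:(120+x/2,y/2);R,p=pose(s)
C=np.array([R.T@(watz(s,f(*q),.07)-p) for q in [(374,94),(459,93),(461.5,275),(379,277)]])*1e3
print(C.round(1),'\ncentre',C.mean(0).round(1));d=(C[0]+C[1]-C[2]-C[3])/2;print(np.linalg.norm(d),np.degrees(np.arctan2(d[1],d[0])))
print('foot tip',(R.T@(watz(s,f(401.5,402),.121)-p)*1e3).round(1), 'flange L/R',[(R.T@(watz(s,f(x,505),.142)-p)*1e3).round(1) for x in (312,490)])
print('world',(R@C.mean(0)/1e3+p))
E
```

```text
[[120.9  -9.3 250.4]
 [121.5  20.2 250.4]
 [ 55.9  21.6 250.3]
 [ 55.1  -7.9 250.3]] 
centre [ 88.3   6.2 250.4]
65.71032192952967 -1.2611597272242356
foot tip [ 25.2  -0.  199.3] flange L/R [array([  2.7, -24.5, 178.3]), array([  2.6,  24.1, 178.3])]
world [0.50576665 0.09765882 0.07      ]
```

Request:
move_arm:
  steps:
    - [[22,2,0],-1,255]
    - [[22,2,0],0,255]
    - [[22,2,0],0,255]
    - [[22,2,0],0,255]
    - [[0,0,0],0,255]
    - [[0,0,15],0,255]
    - [[0,0,15],0,255]
    - [[0,0,0],0,255]

```text
time: 8.35
tcp_pos: [0.5061, 0.0981, 0.2881]
eef_rot: [-0.002, -0.045, 0.999, -0.0]
force: [0.5, -0.0, -0.4]
opening: 0.132
grasp_force: 58.5
```

```bash
python3 - <<'E'
from h import *
s=manip.observe();im=manip.camera('wrist');save('w3.png',im)
R,p=pose(s);print(s['time'],p,np.degrees(np.arctan2(R[1,0],R[0,0])),s['force'],(R.T@([.5058,.0977,.07]-p)*1e3).round(1))
cv2.imwrite('pics/w3c.png',cv2.resize(im[80:380,120:520,::-1],None,fx=2,fy=2,interpolation=2))
E
```

```text
8.35 [0.50605716 0.09812253 0.2881296 ] -174.89713764106793 [ 0.45531821 -0.043669   -0.36153548] [ -0.7  -0.4 218.1]
```

View pics/w3c.png

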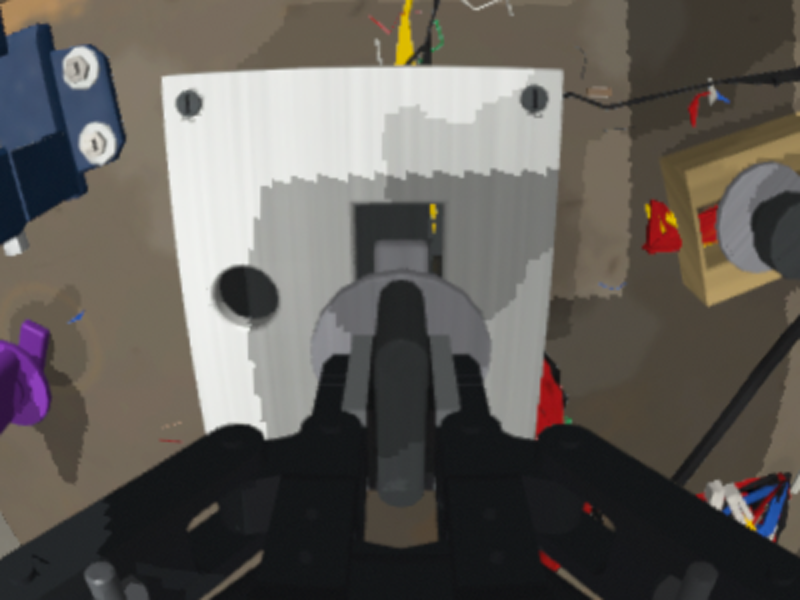

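The foot is over the slot, centred between its edges at crop columns 352–444 with the foot at 375–428. About 35 mm remains to descend.

Request:
move_arm:
  steps:
    - [[0,0,9],0,255]
    - [[0,0,9],0,255]
    - [[0,0,9],0,255]
    - [[0,0,5],0,255]
    - [[0,0,1],0,255]
    - [[0,0,0],0,255]
    - [[0,0,0],0,255]

```text
time: 9.28
tcp_pos: [0.5063, 0.0983, 0.2581]
eef_rot: [0.0, -0.045, 0.999, 0.0]
force: [-0.6, 0.4, -1.1]
opening: 0.13
grasp_force: 58.5
```

Request:
move_arm:
  steps:
    - [[0,0,2],0,255]
    - [[0,0,2],0,255]
    - [[0,0,0],0,255]
    - [[0,0,0],0,255]
    - [[0,0,0],0,255]

```text
time: 9.9
tcp_pos: [0.5062, 0.0982, 0.2538]
eef_rot: [0.0, -0.045, 0.999, 0.0]
force: [0.7, 0.4, -0.5]
opening: 0.127
grasp_force: 58.5
```

Origin is now about 0.8 mm above the cover with no contact force. Next is the quarter turn.

Request:
move_arm:
  steps:
    - [[0,0,0],10,255]
    - [[0,0,0],10,255]
    - [[0,0,0],10,255]
    - [[0,0,0],10,255]
    - [[0,0,0],10,255]
    - [[0,0,0],10,255]
    - [[0,0,0],10,255]
    - [[0,0,0],10,255]
    - [[0,0,0],10,255]
    - [[0,0,0],0,255]
    - [[0,0,0],0,255]

```text
time: 11.28
tcp_pos: [0.5062, 0.0983, 0.2537]
eef_rot: [0.0, 0.674, 0.739, 0.0]
force: [0.6, 0.1, -0.5]
opening: 0.13
grasp_force: 58.5
```

Request:
move_arm:
  steps:
    - [[0,0,0.8],0,255]
    - [[0,0,0],0,255]
    - [[0,0,0],0,100]
    - [[0,0,0],0,0]
    - [[0,0,0],0,0]
    - [[0,0,0],0,0]
    - [[0,0,0],0,0]
    - [[0,0,0],0,0]
    - [[0,0,0],0,0]
    - [[0,0,-10],0,0]
    - [[0,0,-25],0,0]
    - [[0,0,-30],0,0]
    - [[0,0,-30],0,0]
    - [[0,0,-15],0,0]
    - [[0,0,0],0,0]
    - [[0,0,0],0,0]

```text
time: 13.28
tcp_pos: [0.5061, 0.0982, 0.3615]
eef_rot: [-0.001, 0.675, 0.738, -0.001]
force: [0.1, 0.7, 0.4]
opening: 0.998
grasp_force: 0.0
```

```bash
python3 - <<'E'
from h import *
s=manip.observe();a=manip.camera('wrist');b=manip.camera('scene')
print(s['time'],s['tcp_pos'],wproj(s,[.5058,.0977,.109]),wproj(s,[.5058,.0977,.075]))
cv2.imwrite('pics/end.png',cv2.vconcat([cv2.resize(x[:,:,::-1],None,fx=2,fy=2,interpolation=2) for x in (a[80:230,170:470],b[150:300,210:510])]))
E
```

```text
13.275 [0.50605102 0.09821478 0.3615092 ] [320.61895726 210.06158868] [320.65652546 196.50265411]
```

View pics/end.png

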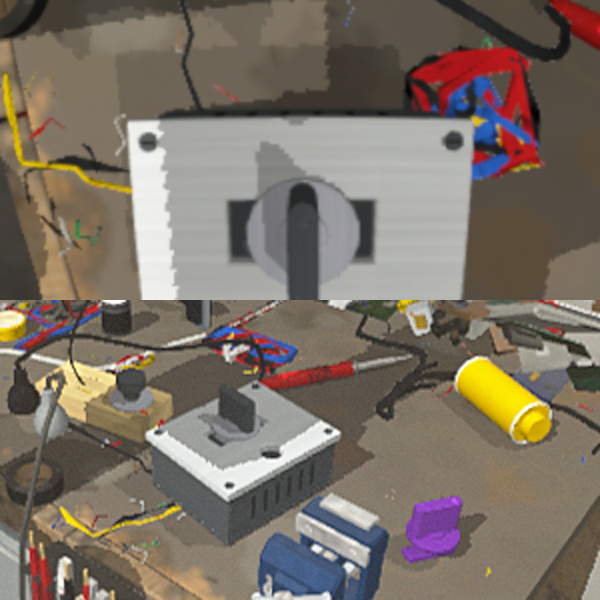

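The stud sits flush and centred, with the slot ends showing at (240,230) and (365,230) and the wing square across. The plug is still in the block.

```bash
python3 -c "
from cell import manip
print(manip.close_job())"
```

```text
the job is handed in; nothing more can be done
None
```

The wing stud is through the slot, flush on the cover, turned square across it and released, with the round plug still in the block; I handed the job in at about 13 s, and the hand-in call gave no verdict.

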